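Fit the sanding drum on the spindle sander

ROBOT

A 7-joint arm with a two-finger parallel gripper is mounted at the origin on the work surface. World frame = base frame: x ahead of the robot, y to its left, z up, the work surface at z = 0. Lengths are in mm, angles in rad, forces in N, time in s.
With the tool pointing down it reaches from about 400 to 850 mm from the base axis. Payload 6.9 kg.
Tool frame: the origin (TCP) lies midway between the tips of the shut fingers; the grasp point (between the pads) lies 19 mm behind it; y points along the fingers, z is the direction in which the jaws open and shut, and the axes are right-handed (so a half turn about y gives the same grasp; the last joint's range is limited). The gripper opens to 85 mm and grips with 20 to 120 N. Pads are 22 mm wide; open, the fingers measure 114 mm over their backs; the gripper's body (76 mm by 85 mm) begins 54 mm behind the grasp point. The pads swing forward as they close: fully open they stand 13 mm farther back than shut.
Start: joints at [1.298, 0.507, -0.238, 1.5, 0.126, 1.149, -0.155], TCP at [231.099, -580.693, 231.275] pointing down, gripper open.
Joint ranges: [-3.08, 3.08], [-0.24, 2.05], [-1.43, 1.35], [0, 2.5], [-1.52, 4.66], [0.17, 1.96], [-2.89, 2.89]. Speed limits (rad/s): [2.39, 2.39, 3.14, 3.14, 3.14, 3.14, 3.14].

INTERFACE

Orientations are given as a rotation vector (axis times angle).
In Python, from plant import telemetry, viewer, bot gives the robot as it stands.
- The arm moves only by the shell command python3 -m handwheel 'ROWS' [OPENING] [FORCE]. ROWS is JSON, a list that holds one entry, the list of rows, each a list of 4 numbers: the shift along the tool's x, y, z in m, then the turn about the tool's y in rad. In form: [[[x, y, z, yaw], ...]]. A call has 1 to 5 rows; each row shifts and turns the commanded pose from where the row before left it, along the tool's axes as they then stand; what a row does not reach is not made up. A row lasts 1/8 s, in which the tool goes at most 62.5 mm and 10.7 degrees, less where a joint would pass 70% of its speed; a pose out of reach is approached as far as the arm can. A call with a gripper value outside its range is refused whole. OPENING is the opening, from 0 (shut) to 1 (fully open), set as the call begins (- or left out, the last holds). The fingers move at their own pace and stop on an object; FORCE is the grip in N (left out, the last holds). Time passes only in rows, so rows that do not move let the fingers close. It gives the time, the measured TCP pose, the force and the opening at its end, in the units of the state.
- telemetry.state(): the state, without advancing time (a new reading comes with each control period).
- viewer.snapshot(name): name is "scene" or "side" or "wrist"; returns the picture (420x560x3 uint8, blue, green, red); there is no depth.
- viewer.camera_info(name): a dict with "intrinsics" (3x3 intrinsics, pixels), "world_from_camera" (4x4, takes a point from camera to world coordinates). Camera axes: x right, y down, z forward; pixel columns grow to the right and rows downward; lengths in mm; the calibration is good to about 2 mm. A picture is of the moment at which its call begins: read the wrist's pose just before it. camera_info takes no time and is no camera call; for the wrist camera it gives the pose at the moment of the call.
- bot.job_done(): hands the job in, once; it reports no verdict.
The state is a dict: "clock": time; "joints": joint angles; "joint_vel": joint speeds; "joint_efforts": joint torques, N m; "eef_pos": TCP position; "ee_rot": TCP orientation; "ft_force": force on the tool from outside, world axes, zero at the start; "moment": the same for the moment, N m; "gripper_width": finger opening in mm.
Only numpy, scipy, OpenCV 4.12 (cv2) and the standard library are available. Lean on these libraries where they do the work, as an engineer would, in place of code of your own. Each camera call takes 0.05 s, during which the arm holds its last target. There are 200 camera calls.

TASK

Fit the middle-sized (50 mm) sanding drum from the rack onto the bare spindle of the bench sander: lower it over the spindle and turn it with a light hand until the slot across its underside drops over the drive pin and the drum sits fully home on the collar, then let go. Never force it down or against the pin, and leave the other drums, the washer and the spanner where they are.

Things in the scene. Friction and masses are not known exactly. Their poses are not given: they have to be found in the camera images.
- drum_center (a point): centre, half-way up, of the middle-sized sanding drum: a loose upright cylinder 50 mm in diameter, 90 mm high, about 0.25 kg, brown abrasive sleeve, black rubber top, aluminium foot; a plain 15.6 mm bore runs right through it along its z axis (up). Grip it by its sides
- drum_foot (a point): middle of the drum's underside, 45 mm below its centre. One straight slot, 8 mm wide and 9 mm deep, is cut right across it from rim to rim through the bore, along this point's x axis; either half takes the pin; round the bore the foot is opened to about 17 mm across
- sander: spindle sander let into the bench: grey cast table 280 x 320 mm, its top 16 mm above the bench, fixed; origin at bench height on the spindle axis, z up. A switch box 45 mm high stands at its +x edge. The spindle and its collar rise from the middle of the table; they are geared and do not turn by hand
- spindle_seat (a point): middle of the flat top of the drive collar (46 mm across, 22 mm above the bench), where the drum's foot must rest. A steel pin 6 mm in diameter, 8 mm high, stands on it 16 mm from the axis, in a direction that is different each time and not measured. Off its slot the drum rests on the pin, 8 mm high; within half a turn the slot meets the pin (then 4 degrees of play either way)
- spindle_tip (a point): top end of the spindle, 110 mm above the collar: a 13 mm steel shaft whose last 6 mm taper to 7 mm
- rack: plywood storage board 360 x 120 x 14 mm, fixed to the bench, long along its x; origin at the middle of its underside. The three drums stand on it in a row, about 105 mm apart, in any order
- drum_large: bystander: the same kind of drum, 75 mm in diameter, 90 mm high; origin at the middle of its foot
- drum_small: bystander: the same kind of drum, 30 mm in diameter, 90 mm high; origin at the middle of its foot
- washer: bystander: steel washer 42 mm across, 5 mm thick, lying on a corner of the sander's table; origin at the middle of its underside
- spanner: bystander: steel spanner 160 mm long lying on the bench
Not all that is in view belongs to the job. What is shaped like the part that bears drum_center but orange is not meant.

How it is judged:
By the outcome, as a careful person would: the job done as asked, in the order asked, and still so for the second after the job is handed in, with the robot touching nothing.
It also fails if it takes over 67 s, if anything falls off the work surface, if the arm or the gripper's body presses on something with over 40 N, if the wrist force passes 120 N, or if a joint passes its speed limit or range.

## Working session

There is one attempt and no reset: what is moved stays moved. The work goes in short steps, Python scripts to look and compute and a shell command to move; the robot and the scene stay as the last step left them, time stands still between calls to the robot, and variables do not carry over. Pictures are saved under pics/ and viewed, about 8 in all and at most 12, crops included, and the job is handed in when it is done.

```bash
mkdir -p pics; ls; python3 - <<'E'
from plant import telemetry, viewer, bot
import cv2,numpy as np
s=telemetry.state();print(s)
for n in ("scene","side"):
    cv2.imwrite(f"pics/{n}0.png",viewer.snapshot(n))
    c=viewer.camera_info(n);print(n,np.round(c["intrinsics"],1).tolist(),np.round(c["world_from_camera"],3).tolist())
E
```

```text
pics
{'clock': 0.0, 'joints': array([ 1.29752103,  0.50833978, -0.23751104,  1.50116898,  0.12568368,
        1.1488793 , -0.15479021]), 'joint_vel': array([ 3.05435214e-04,  4.66989728e-04, -9.72891078e-04, -1.50361836e-04,
        1.58609616e-03,  9.49407177e-05,  8.40244662e-04]), 'joint_efforts': array([ 1.12980972e-03, -6.20607090e+01, -2.18677171e+00, -2.49654508e+01,
        1.25834884e-02,  1.21877517e-02, -2.11086598e-05]), 'eef_pos': array([ 230.84953792, -580.24953778,  230.41550943]), 'ee_rot': array([-0.3865079 ,  2.01616149, -2.01252875]), 'ft_force': array([-0.99834893,  0.16158152, -0.22850481]), 'moment': array([ 0.02089014, -0.00329764,  0.016395  ]), 'gripper_width': 85.42007826442959}
scene [[442.2, 0.0, 272.5], [0.0, 442.2, 202.2], [0.0, 0.0, 1.0]] [[-0.652, 0.406, -0.64, 1165.647], [0.758, 0.363, -0.542, 608.634], [0.012, -0.839, -0.544, 676.965], [0.0, 0.0, 0.0, 1.0]]
side [[392.8, 0.0, 275.6], [0.0, 392.8, 208.8], [0.0, 0.0, 1.0]] [[-0.986, -0.101, 0.134, 321.808], [-0.168, 0.559, -0.812, 914.335], [0.007, -0.823, -0.568, 725.306], [0.0, 0.0, 0.0, 1.0]]
```

View pics/scene0.png

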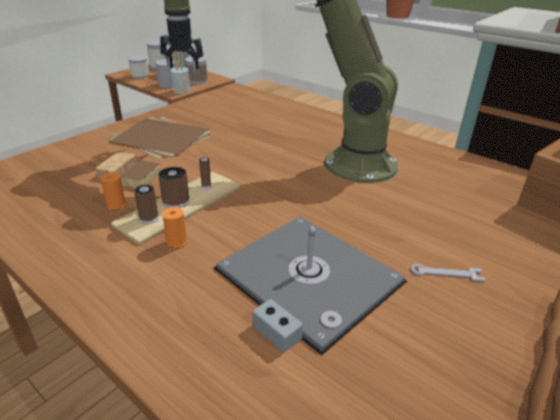

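View pics/side0.png

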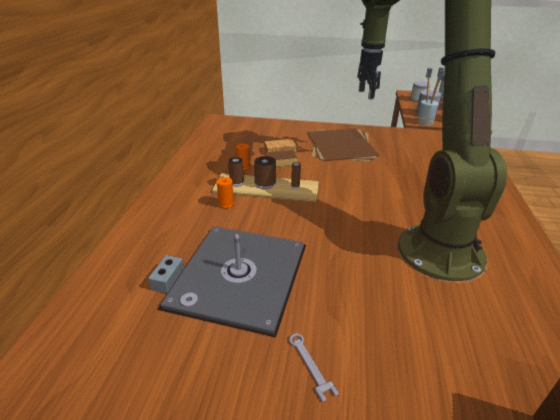

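The scene view shows the middle drum at about (147,203), the large one at (173,186) and the small one at (205,170). The orange decoys are at (175,228) and (113,190). The spindle tip is at (311,228) in the scene view and (237,236) in the side view.

```bash
cat > h.py <<'E'
import numpy as np, cv2
from plant import telemetry, viewer
from scipy.spatial.transform import Rotation as R
def ray(c,uv):
    K=np.array(c["intrinsics"]);T=np.array(c["world_from_camera"])
    d=T[:3,:3]@np.linalg.solve(K,[uv[0],uv[1],1.]);return T[:3,3],d
def plane(c,uv,z):
    o,d=ray(c,uv);return o+d*(z-o[2])/d[2]
def proj(c,p):
    T=np.linalg.inv(np.array(c["world_from_camera"]));q=np.array(c["intrinsics"])@(T[:3,:3]@p+T[:3,3]);return q[:2]/q[2]
def tool():
    s=telemetry.state();return np.array(s["eef_pos"]),R.from_rotvec(s["ee_rot"]).as_matrix()
E
python3 - <<'E'
from h import *
P={"scene":dict(mid=(147,189,104),large=(174,171,104),small=(205,158,104),or1=(174,212,90),or2=(112,176,90),tip=(311,227,132),seat=(309,269,22),r1=(239,184,14),r2=(128,235,14),r3=(115,222,14)),
"side":dict(mid=(236,161,104),large=(265,160,104),small=(296,165,104),or1=(225,181,90),or2=(243,147,90),tip=(237,235,132),seat=(238,270,22))}
for n in P:
    c=viewer.camera_info(n)
    for k,v in P[n].items(): print(n,k,np.round(plane(c,v[:2],v[2])))
p,M=tool();print(p,np.round(M,2))
c=viewer.camera_info("wrist");print(np.round(M.T@(c["world_from_camera"][:3,3]-p)),np.round(M.T@c["world_from_camera"][:3,:3],2),c["intrinsics"])
E
```

```text
scene mid [ 653. -234.  104.]
scene large [ 550. -257.  104.]
scene small [ 445. -253.  104.]
scene or1 [ 661. -122.   90.]
scene or2 [ 663. -379.   90.]
scene tip [543. 187. 132.]
scene seat [547. 193.  22.]
scene r1 [ 377. -190.   14.]
scene r2 [ 735. -221.   14.]
scene r3 [ 725. -292.   14.]
side mid [ 648. -231.  104.]
side large [ 553. -256.  104.]
side small [ 445. -240.  104.]
side or1 [ 656. -119.   90.]
side or2 [ 658. -369.   90.]
side tip [535. 192. 132.]
side seat [537. 198.  22.]
[ 230.90854754 -580.29413958  230.50445813] [[-0.93 -0.    0.37]
 [-0.37  0.   -0.93]
 [ 0.   -1.   -0.  ]]
[ -79. -143.    1.] [[ 0.    0.95  0.31]
 [-0.   -0.31  0.95]
 [ 1.   -0.    0.  ]] [[363.27127888   0.         283.57629885]
 [  0.         363.27127888 202.38921077]
 [  0.           0.           1.        ]]
```

```bash
python3 -m handwheel '[[[-0.058,0.002,-0.0185,0],[-0.058,0.002,-0.0185,0],[-0.058,0.002,-0.0185,0],[-0.058,0.002,-0.0185,0],[-0.058,0.002,-0.0185,0]]]' 1
python3 -m handwheel '[[[-0.058,0.002,-0.0185,0],[-0.058,0.002,-0.0185,0],[-0.058,0.002,-0.0185,0],[-0.058,0,-0.0185,0],[0,0,0,0.13]]]'
python3 -m handwheel '[[[0,0,0,0.13],[0,0,0,0.12],[0,0,0,0],[0,0,0,0]]]'
python3 - <<'E'
from h import *
p,M=tool();print(p,np.round(M,3).tolist(),telemetry.state()["joints"].round(2))
c=viewer.camera_info("wrist");im=viewer.snapshot("wrist");cv2.imwrite("pics/w1.png",im)
np.savez("w1.npz",T=c["world_from_camera"],p=p,M=M)
E
```

```text
clock: 0.72
eef_pos: [467.4, -386.1, 220.9]
ee_rot: [-0.386, 2.015, -2.014]
ft_force: [-0.3, -0.5, 0.4]
gripper_width: 85.3
clock: 1.35
eef_pos: [658.1, -225.9, 213.8]
ee_rot: [-0.266, 2.09, -2.08]
ft_force: [0.3, -0.2, 0.3]
gripper_width: 85.4
clock: 1.85
eef_pos: [654.4, -232.9, 215.0]
ee_rot: [-0.002, 2.221, -2.221]
ft_force: [-0.5, 0.2, 0.4]
gripper_width: 85.3
[ 654.38601135 -232.93346612  215.0030993 ] [[-1.0, -0.001, 0.001], [-0.001, 0.0, -1.0], [0.001, -1.0, -0.0]] [ 0.4   0.63 -0.18  1.31  0.11  1.21 -1.35]
```

View pics/w1.png

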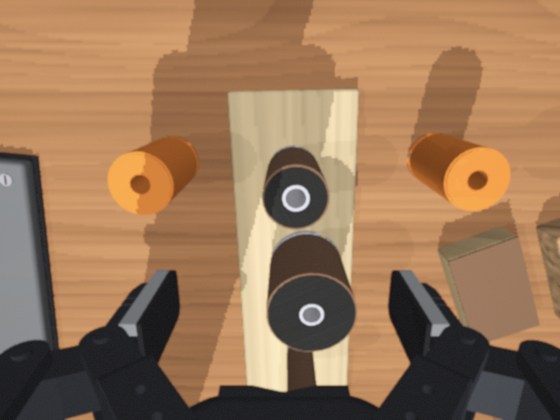

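The wrist view shows the middle drum's top at (295,198), the large drum at (312,315), and an orange decoy on each side of the middle drum.

```bash
python3 - <<'E'
from h import *
im=cv2.imread("pics/w1.png");d=np.load("w1.npz");c=dict(intrinsics=viewer.camera_info("wrist")["intrinsics"],world_from_camera=d["T"])
g=cv2.cvtColor(im,cv2.COLOR_BGR2GRAY)
for nm,(u,v),r in(("mid",(295,198),22),("large",(312,315),22)):
    k=np.zeros_like(g);cv2.circle(k,(u,v),r,255,-1)
    m=((g>110)&(k>0)).astype(np.uint8)
    cs,_=cv2.findContours(m,cv2.RETR_EXTERNAL,cv2.CHAIN_APPROX_NONE);e=cv2.fitEllipse(max(cs,key=len));print(nm,e,plane(c,e[0],104).round(1))
    m=((g<75)&(k>0)).astype(np.uint8)
# top disc extents of mid along row 198 and its bottom
print(g[198,250:345].tolist());print(g[150:240,295].tolist())
for uv in((228,94),(357,91),(247,390),(349,390)):print(plane(c,uv,14).round(0))
for uv in((145,183),(477,180)):print('or',plane(c,uv,90).round(0))
E
```

```text
mid ((295.40789794921875, 197.92684936523438), (26.89352798461914, 28.14157485961914), 88.97856903076172) [ 654.  -242.4  104. ]
large ((311.3168640136719, 314.2476806640625), (22.05757713317871, 25.387353897094727), 84.92709350585938) [ 554.4 -256.6  104. ]
[182, 184, 184, 186, 186, 186, 186, 184, 184, 194, 207, 196, 153, 100, 64, 45, 44, 46, 43, 44, 45, 45, 44, 43, 54, 55, 58, 60, 60, 56, 64, 118, 188, 226, 227, 194, 148, 130, 129, 131, 132, 131, 131, 129, 130, 128, 127, 127, 124, 120, 118, 115, 114, 116, 120, 151, 199, 227, 225, 182, 106, 61, 55, 57, 58, 58, 56, 57, 57, 57, 57, 57, 56, 56, 58, 56, 63, 92, 127, 153, 172, 180, 181, 180, 179, 178, 176, 172, 172, 174, 174, 176, 175, 176, 174]
[61, 61, 61, 60, 61, 62, 60, 62, 61, 61, 61, 60, 62, 74, 100, 123, 116, 84, 58, 56, 55, 58, 55, 56, 59, 57, 55, 59, 56, 59, 57, 57, 56, 62, 110, 182, 224, 226, 198, 154, 130, 128, 130, 128, 129, 128, 130, 129, 128, 128, 128, 127, 129, 128, 127, 127, 130, 151, 198, 227, 222, 173, 97, 59, 57, 58, 57, 56, 55, 58, 57, 57, 58, 56, 56, 56, 61, 83, 122, 152, 168, 164, 147, 144, 148, 134, 96, 64, 59, 59]
[ 725. -183.   14.]
[ 727. -300.   14.]
[ 385. -190.   14.]
[ 385. -313.   14.]
or [ 661. -128.   90.]
or [ 664. -381.   90.]
```

```bash
python3 -m handwheel '[[[0.001,0.03,0.009,0],[0,0.04,0,0],[0,0.04,0,0],[0,0.03,0,0],[0,0.013,0,0]]]'
python3 -m handwheel '[[[0,0,0,0],[0,0,0,0],[0,0,0,0],[0,0,0,0],[0,0,0,0]]]' 0.4 40
python3 -m handwheel '[[[0,0,0,0],[0,0,0,0],[0,0,0,0]]]'
```

```text
clock: 2.52
eef_pos: [652.5, -241.8, 60.3]
ee_rot: [0.003, -2.221, 2.219]
ft_force: [0.2, -0.4, -0.1]
gripper_width: 85.2
clock: 3.15
eef_pos: [654.6, -242.2, 64.0]
ee_rot: [0.004, 2.22, -2.222]
ft_force: [0.3, 0.2, 5.9]
gripper_width: 49.8
clock: 3.52
eef_pos: [654.6, -242.2, 64.0]
ee_rot: [0.004, 2.22, -2.222]
ft_force: [0.0, -0.5, 6.8]
gripper_width: 50.0
```

```bash
python3 -m handwheel '[[[0,-0.02,0,0],[0,-0.04,0,0],[0,-0.05,0,0],[0,-0.05,0,0],[0,-0.02,0,0]]]'
python3 -m handwheel '[[[0.0155,0,-0.052,0],[0.0155,0,-0.052,0],[0.0155,0,-0.052,0],[0.0155,0,-0.052,0],[0.0155,0,-0.052,0]]]'
python3 -m handwheel '[[[0.0155,0,-0.052,0],[0.0155,0,-0.052,0],[0,0,0,0],[0,0,0,0]]]'
python3 - <<'E'
from h import *
s=telemetry.state();print(s["joints"].round(2),s["ft_force"])
p,M=tool();print(p,np.round(M,3).tolist())
c=viewer.camera_info("wrist");im=viewer.snapshot("wrist");cv2.imwrite("pics/w2.png",im)
np.savez("w2.npz",T=c["world_from_camera"],p=p,M=M)
sc=viewer.snapshot("scene");cs=viewer.camera_info("scene");cv2.imwrite("pics/s2.png",sc)
E
```

```text
clock: 4.15
eef_pos: [654.3, -242.2, 246.0]
ee_rot: [0.006, 2.218, -2.222]
ft_force: [0.7, 0.3, -2.5]
gripper_width: 50.0
clock: 4.78
eef_pos: [575.3, 19.6, 242.3]
ee_rot: [-0.001, -2.221, 2.221]
ft_force: [0.8, 0.2, -2.5]
gripper_width: 49.9
clock: 5.28
eef_pos: [545.3, 121.7, 242.3]
ee_rot: [-0.001, -2.22, 2.222]
ft_force: [-0.5, -0.2, -2.3]
gripper_width: 49.9
[-0.1   0.4  -0.24  1.66  0.1   1.1  -1.94] [-0.46511412 -0.20087874 -2.32718549]
[545.30513421 121.67390127 242.2565993 ] [[-1.0, -0.0, -0.001], [0.001, -0.001, -1.0], [0.0, -1.0, 0.001]]
```

View pics/w2.png

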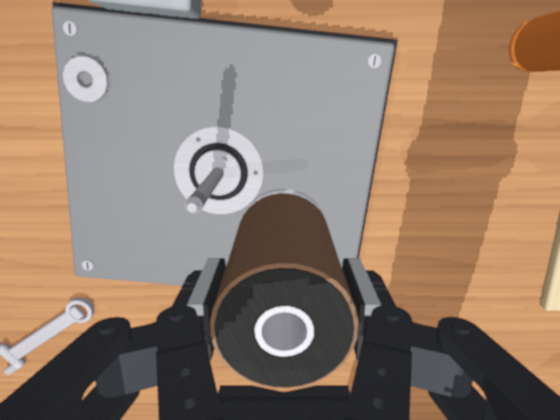

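The gripped drum's bore is at (284,331), the spindle tip at (194,207) and the collar round (219,170). I'll zoom in on the collar to look for the pin.

```bash
python3 - <<'E'
from h import *
im=cv2.imread("pics/w2.png")
a=cv2.resize(im[120:220,165:275],None,fx=5,fy=5,interpolation=cv2.INTER_CUBIC)
cv2.imwrite("pics/w2c.png",a)
d=np.load("w2.npz");c=dict(intrinsics=viewer.camera_info("wrist")["intrinsics"],world_from_camera=d["T"])
zt=d["p"][2]-50+90
print("drum top bore",plane(c,(284.5,331),zt),"tcp",d["p"])
print("tip",plane(c,(194,206.5),132),"collar ctr",plane(c,(218.5,170.5),16))
E
```

```text
drum top bore [544.98179025 120.64246889 282.2565993 ] tcp [545.30513421 121.67390127 242.2565993 ]
tip [538.67872903 186.58862896 132.        ] collar ctr [539.00179356 188.08832904  16.        ]
```

View pics/w2c.png

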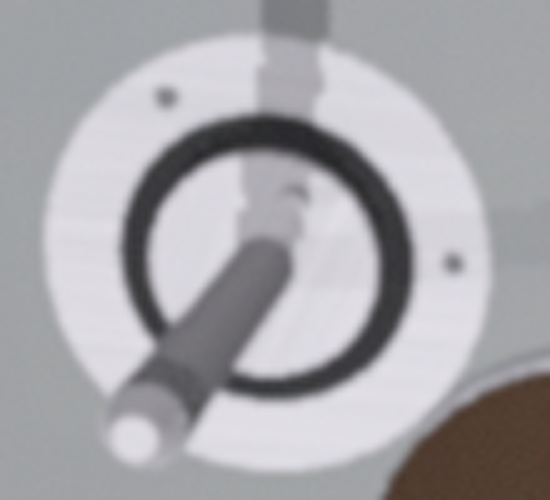

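```bash
python3 - <<'E'
from h import *
o=[]
for n in("scene","side"):
    c=viewer.camera_info(n);im=viewer.snapshot(n)
    u,v=proj(c,np.array([545,121,192.])).round().astype(int);print(n,u,v,"dir",(np.array(c["world_from_camera"])[:2,3]-[545,121]).round())
    o.append(cv2.resize(im[v-40:v+20,u-25:u+25],None,fx=8,fy=8,interpolation=cv2.INTER_CUBIC))
cv2.imwrite("pics/foot.png",np.hstack(o))
E
```

```text
scene 287 192 dir [621. 488.]
side 239 198 dir [-223.  793.]
```

View pics/foot.png

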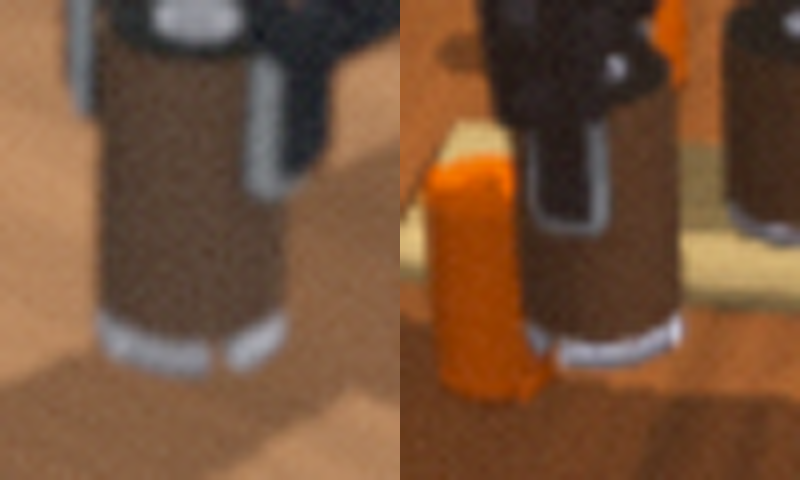

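Both fixed views show the slot's near end on the aluminium foot, at about 57° world azimuth. The crop shows the pin near -20°. I'll move over the spindle and turn part way, then measure again.

```bash
python3 -m handwheel '[[[0.006,0,-0.033,0],[0,0,-0.033,0],[0,0,0,-0.18],[0,0,0,-0.18],[0,0,0,-0.18]]]'
python3 -m handwheel '[[[0,0,0,-0.18],[0,0,0,-0.16],[0,0,0,0],[0,0,0,0]]]'
python3 - <<'E'
from h import *
d=np.load("w2.npz");c=dict(intrinsics=viewer.camera_info("wrist")["intrinsics"],world_from_camera=d["T"])
for z in(22,26,30):
    q=plane(c,(223.6,158.4),z)[:2]-[538.8,187.3];print("pin",z,q,np.degrees(np.arctan2(q[1],q[0])))
p,M=tool();print(p,"z az",np.degrees(np.arctan2(M[1,2],M[0,2])),telemetry.state()["joints"].round(2))
o=[]
for n in("scene","side"):
    c=viewer.camera_info(n);im=viewer.snapshot(n)
    u,v=proj(c,np.array([p[0],p[1],170])).round().astype(int);print(n,u,v,"dir",(np.array(c["world_from_camera"])[:2,3]-p[:2]).round())
    o.append(cv2.resize(im[v-30:v+30,u-25:u+25],None,fx=8,fy=8,interpolation=cv2.INTER_CUBIC))
cv2.imwrite("pics/foot2.png",np.hstack(o))
E
```

```text
clock: 6.1
eef_pos: [539.9, 187.2, 242.1]
ee_rot: [-0.533, 1.915, -1.915]
ft_force: [0.3, -0.4, -2.0]
gripper_width: 49.7
clock: 6.6
eef_pos: [539.8, 187.5, 242.2]
ee_rot: [-0.795, 1.701, -1.701]
ft_force: [-0.3, -0.1, -2.6]
gripper_width: 49.9
pin 22 [14.09183309 -6.16158497] -23.617118215856635
pin 26 [14.87595064 -6.82268706] -24.638023214151847
pin 30 [15.6600682  -7.48378914] -25.542666518256784
[539.77012278 187.54151001 242.22026525] z az -39.91364255909882 [-0.07  0.44 -0.47  1.63  0.21  1.13 -1.29]
scene 313 211 dir [626. 421.]
side 235 221 dir [-218.  727.]
```

View pics/foot2.png

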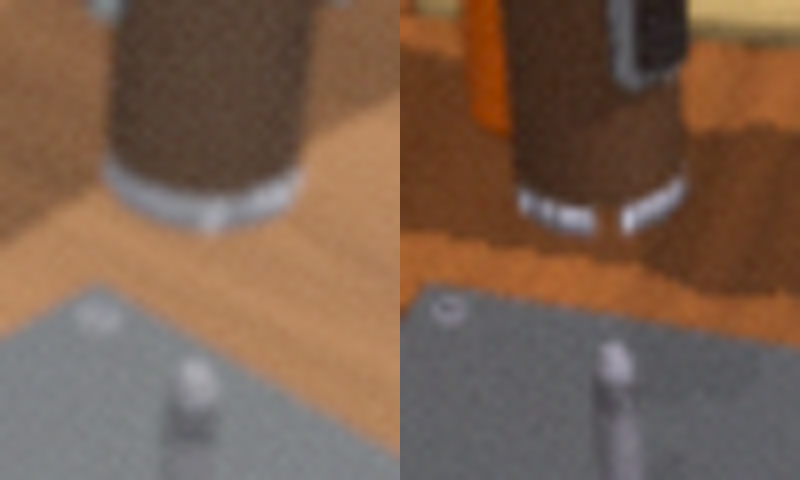

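```bash
python3 -m handwheel '[[[0.0004,0.01,-0.0008,-0.157],[0,0.01,0,-0.157],[0,0.01,0,-0.157],[0,0.01,0,-0.157],[0,0.008,0,-0.157]]]'
python3 -m handwheel '[[[0,0,0,0],[0,0,0,0],[0,0,0,0]]]'
cat > al.py <<'E'
from h import *
import sys
p,M=tool();print(p,"z az",np.degrees(np.arctan2(M[1,2],M[0,2])),"tilt",M[:2,1].round(4))
o=[]
for n in("scene","side"):
    c=viewer.camera_info(n);im=viewer.snapshot(n)
    f=proj(c,np.array([p[0],p[1],p[2]-50]));t=proj(c,np.array([p[0],p[1],132]));h=proj(c,np.array([p[0],p[1],60]))
    u,v=(t.round()).astype(int);print(n,"crop origin",u-35,v-40,"pred foot",f.round(1),"tip",t.round(1),"z60",h.round(1), "um per px",)
    o.append(cv2.resize(im[v-40:v+50,u-35:u+30],None,fx=6,fy=6,interpolation=cv2.INTER_CUBIC))
cv2.imwrite(sys.argv[1],np.hstack(o))
E
python3 al.py pics/al1.png
```

```text
clock: 7.32
eef_pos: [538.6, 188.3, 193.9]
ee_rot: [-1.254, 1.138, -1.138]
ft_force: [-0.1, -0.3, -2.0]
gripper_width: 49.5
clock: 7.7
eef_pos: [538.9, 188.6, 194.8]
ee_rot: [-1.25, 1.142, -1.142]
ft_force: [-0.5, 0.3, -2.6]
gripper_width: 49.7
[538.85538477 188.59235373 194.810318  ] z az 5.201817466630618 tilt [0.0008 0.0002]
scene crop origin 278 186 pred foot [313.  221.4] tip [312.7 226.4] z60 [310.6 253.1] um per px
side crop origin 201 194 pred foot [235.7 229.7] tip [236.  233.9] z60 [237.4 256.2] um per px
```

View pics/al1.png

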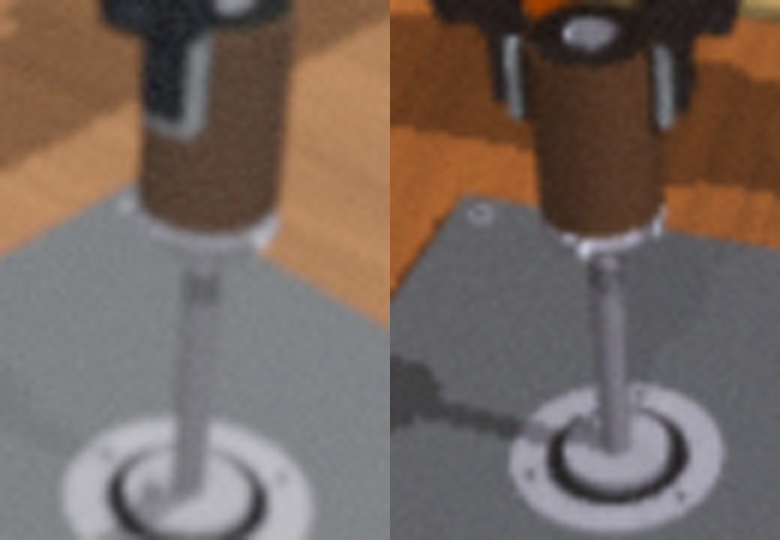

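```bash
python3 -m handwheel '[[[0.0008,0.01,0,0],[0,0.01,0,0],[0,0.012,0,0],[0,0.012,0,0],[0,0,0,0]]]'
python3 -m handwheel '[[[0,0.015,0,0],[0,0.015,0,0],[0,0.015,0,0],[0,0.01,0,0],[0,0,0,0]]]'
```

```text
clock: 8.43
eef_pos: [538.5, 187.9, 149.1]
ee_rot: [-1.252, 1.141, -1.139]
ft_force: [0.3, 1.3, -3.4]
gripper_width: 49.8
clock: 9.05
eef_pos: [538.5, 187.8, 94.4]
ee_rot: [-1.252, 1.141, -1.139]
ft_force: [1.1, 3.2, -4.7]
gripper_width: 49.8
```

```bash
python3 -m handwheel '[[[-0.0007,0,0.0003,0],[0,0.006,0,0],[0,0.004,0,0],[0,0,0,0],[0,0,0,0]]]'
python3 -m handwheel '[[[0,0.002,0,0],[0,0.002,0,0],[0,0,0,0],[0,0,0,0]]]'
```

```text
clock: 9.68
eef_pos: [538.9, 188.0, 85.3]
ee_rot: [-1.252, 1.141, -1.141]
ft_force: [0.5, -0.1, -2.0]
gripper_width: 49.7
clock: 10.18
eef_pos: [539.0, 188.3, 81.3]
ee_rot: [-1.252, 1.14, -1.14]
ft_force: [-0.3, 0.1, -1.8]
gripper_width: 49.8
```

```bash
python3 -m handwheel '[[[0,0.001,0,0],[0,0.001,0,0],[0,0,0,0]]]'
python3 -m handwheel '[[[0,0.001,0,0],[0,0.001,0,0],[0,0,0,0]]]'
```

```text
clock: 10.55
eef_pos: [538.9, 188.3, 79.2]
ee_rot: [-1.252, 1.141, -1.14]
ft_force: [0.6, 0.7, -2.4]
gripper_width: 49.3
clock: 10.92
eef_pos: [538.9, 188.3, 77.2]
ee_rot: [-1.252, 1.141, -1.14]
ft_force: [0.7, -0.1, -2.1]
gripper_width: 49.5
```

```bash
python3 -m handwheel '[[[0,0.001,0,0],[0,0.001,0,0],[0,0,0,0]]]'
python3 -m handwheel '[[[0,0.001,0,0],[0,0.001,0,0],[0,0,0,0]]]'
python3 - <<'E'
from plant import telemetry
s=telemetry.state();print(s["ft_force"].round(1),s["moment"].round(2))
E
```

```text
clock: 11.3
eef_pos: [538.9, 188.3, 75.2]
ee_rot: [-1.252, 1.141, -1.14]
ft_force: [-0.1, -0.5, -3.4]
gripper_width: 49.7
clock: 11.68
eef_pos: [538.9, 188.3, 73.2]
ee_rot: [-1.252, 1.141, -1.14]
ft_force: [-1.1, -0.0, -1.2]
gripper_width: 49.6
[-1.1 -0.  -1.2] [ 0.03 -0.    0.01]
```

```bash
python3 -m handwheel '[[[0,0.0006,0,0],[0,0,0,0],[0,0,0,0]]]'
python3 -m handwheel '[[[0,0.0006,0,0],[0,0,0,0],[0,0,0,0]]]'
```

```text
clock: 12.05
eef_pos: [539.0, 188.3, 72.7]
ee_rot: [-1.252, 1.14, -1.14]
ft_force: [-0.8, 0.1, -2.8]
gripper_width: 49.9
clock: 12.42
eef_pos: [539.0, 188.3, 72.1]
ee_rot: [-1.252, 1.14, -1.14]
ft_force: [-0.5, 0.1, -1.8]
gripper_width: 49.8
```

```bash
python3 -m handwheel '[[[0,0.0006,0,0],[0,0,0,0],[0,0,0,0]]]'
python3 -m handwheel '[[[0,0.0006,0,0],[0,0,0,0],[0,0,0,0]]]'
```

```text
clock: 12.8
eef_pos: [539.0, 188.3, 72.0]
ee_rot: [-1.251, 1.14, -1.141]
ft_force: [-2.6, -0.8, 5.9]
gripper_width: 49.6
clock: 13.18
eef_pos: [539.0, 188.4, 71.9]
ee_rot: [-1.251, 1.14, -1.141]
ft_force: [-4.2, -2.0, 11.0]
gripper_width: 50.0
```

```bash
python3 -m handwheel '[[[0,-0.0006,0,0],[0,0,0,0]]]'
python3 -m handwheel '[[[0,0,0,0],[0,0,0,0],[0,0,0,0],[0,0,0,0],[0,0,0,0]]]' 1
python3 -m handwheel '[[[0,-0.01,0,0],[0,-0.03,0,0],[0,-0.04,0,0],[0,-0.05,0,0],[0,-0.05,0,0]]]'
python3 -m handwheel '[[[0,0,0,0],[0,0,0,0],[0,0,0,0]]]'
python3 - <<'E'
from h import *
p,M=tool();print(p)
o=[]
for n in("scene","side"):
    c=viewer.camera_info(n);im=viewer.snapshot(n);cv2.imwrite(f"pics/{n}9.png",im)
    u,v=proj(c,np.array([539,188,70])).astype(int)
    for z in(22,30,112,120,132):print(n,z,(proj(c,np.array([539,188,z]))-[u-35,v-45])*6)
    o.append(cv2.resize(im[v-45:v+45,u-35:u+30],None,fx=6,fy=6,interpolation=cv2.INTER_CUBIC))
cv2.imwrite("pics/fin.png",np.hstack(o))
E
```

```text
clock: 13.42
eef_pos: [539.0, 188.3, 72.0]
ee_rot: [-1.251, 1.14, -1.141]
ft_force: [-2.3, -1.5, 7.5]
gripper_width: 50.1
clock: 14.05
eef_pos: [539.0, 188.3, 71.5]
ee_rot: [-1.252, 1.14, -1.14]
ft_force: [0.2, -0.8, -0.1]
gripper_width: 85.4
clock: 14.68
eef_pos: [538.6, 188.4, 253.8]
ee_rot: [-1.251, 1.14, -1.14]
ft_force: [0.6, -0.1, 0.5]
gripper_width: 85.1
clock: 15.05
eef_pos: [538.4, 187.8, 250.3]
ee_rot: [-1.254, 1.142, -1.14]
ft_force: [-0.3, -0.1, -0.5]
gripper_width: 85.5
[538.38467108 187.80591775 250.31637872]
scene 22 [206.28810993 373.45987456]
scene 30 [207.53115085 357.01727223]
scene 112 [220.93824444 179.67193797]
scene 120 [222.31493646 161.46143579]
scene 132 [224.40424086 133.82469379]
side 22 [216.7545767  354.88834053]
side 30 [215.88284869 341.14578568]
side 112 [206.47569588 192.84458198]
side 120 [205.50922132 177.60837356]
side 132 [204.04229161 154.48262594]
```

View pics/fin.png

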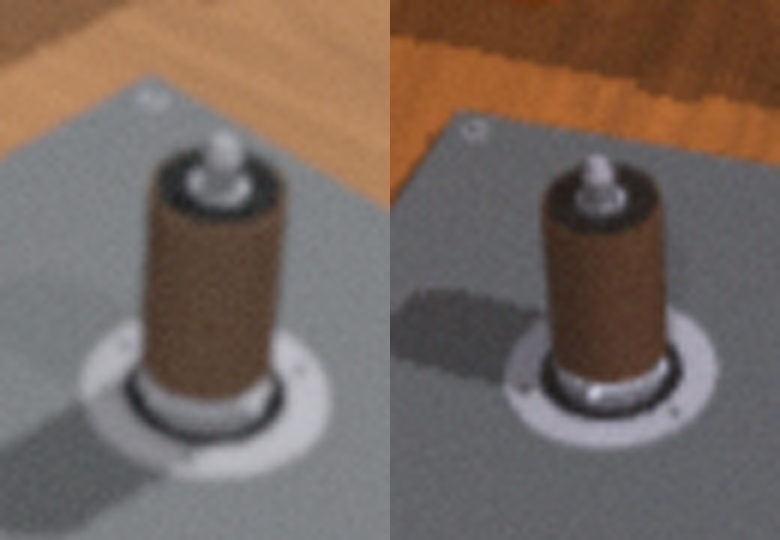

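The final views show the drum's top at rows 183 (scene) and 195 (side). The prediction for fully home is 180 and 193; resting on the pin would give about 161 and 178. The spindle tip stands proud of the drum, which is upright on the collar.

```bash
python3 -c "
from plant import bot;print(bot.job_done())"
```

```text
the job is handed in; nothing more can be done
None
```

The 50 mm drum is on the spindle, fully home on the collar, and the job is handed in (clock about 15 s of the 67 s allowed).

- **Fit:** I found the pin direction in the wrist view and the slot direction in the two fixed views, then turned the drum about 95° in the air before lowering it. The slot went straight over the pin, so no searching against the pin was needed.
- **Forces:** The highest force read at the wrist was about 11 N, when the foot met the collar. Sideways force stayed under about 5 N, and a small sideways load on the way down went away after a 0.7 mm correction.
- **Seating:** Contact came with the foot at about 22 mm, which is the collar height. After release and retreat, both cameras showed the drum's top within a few enlarged pixels (under 2 mm) of the home position, well away from the 8 mm higher position of resting on the pin.
- **Disagreements:** My first two slot-angle estimates differed by about 10°, so I measured again part way through the turn. The early eye-read position of the drum was about 9 mm off the wrist measurement, and I used the wrist one.
- **Not checked:** I did not check afterwards that the other drums, the washer and the spanner stayed put. I did not aim any move at them, and saw no unexpected contact force.

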